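# Sort power-tool accessories into lot trays

### The job

Sort this mixed handful of power-tool accessories into the lot trays: stand both hole saws upright, teeth down as they are now, in the round tray, lay both grinding wheels flat and side by side in the square tray, and lay the chisel bit in the long tray, each thing on its tray's floor. The grinding wheels are brittle, so set them down and never drop them. Leave the polish tin that stands among them where it is.

Things in the scene. Friction and masses are not known exactly. Their poses are not given: they have to be found in the camera images.
- saw_big_mid (a point): Larger hole saw: plain steel cup standing mouth (teeth) down, an upright cylinder 50 mm across and 42 mm high, dark slots in its side and a dark arbor hole in its flat top. The point is its centre, 21 mm above its underside; z up its axis. About 0.15 kg.
- saw_small_mid (a point): Smaller hole saw: the same, 36 mm across and 42 mm high. The point is its centre, 21 mm above its underside; z up its axis. About 0.09 kg.
- wheel_big_mid (a point): Larger grinding wheel: flat grey stone disc lying on its face, 56 mm across and 20 mm thick, with a brown paper ring and a dark bore in the middle. The point is its centre, 10 mm above its underside; z along its axis. About 0.12 kg.
- wheel_small_mid (a point): Smaller grinding wheel: the same, 42 mm across and 20 mm thick. The point is its centre, 10 mm above its underside; z along its axis. About 0.07 kg.
- chisel_mid (a point): Chisel bit lying flat: a dark steel bar 14 x 14 mm in section and 62 mm long, with a thin round shank at its -x end and a flat blade up to 24 mm wide at its +x end, 120 mm long over all (62 mm to the shank's end, 58 mm to the blade's edge). The point is the centre of the bar, 7 mm above its underside, near the centre of mass; x along the bit, z up. About 0.11 kg.
- round_floor (a point): Round tray, fixed to the table: bare metal, 152 mm across inside and 160 mm outside, floor 5 mm above the table, rim 22 mm above the table. The point is the centre of its inner floor, on the floor's surface.
- square_floor (a point): Square tray, fixed to the table: bare metal, 150 x 150 mm inside and 160 x 160 mm outside, floor 5 mm above the table, rim 22 mm above the table. The point is the centre of its inner floor, on the floor's surface; x and y along its sides, z up.
- long_floor (a point): Long tray, fixed to the table: bare metal, inside 90 mm along its x and 190 mm along its y (100 x 200 mm outside), floor 5 mm above the table, rim 22 mm above the table. The point is the centre of its inner floor, on the floor's surface; y along its length, z up.
- tin_mid (a point): Polish tin, loose, not to be moved: a steel tin with an orange band and an orange lid, 52 mm across and 55 mm high, standing among the accessories. The point is its centre, half-way up.
Not all that is in view belongs to the job. There is more than one size of the part that bears chisel_mid; the job needs the largest.

How it is judged:
By the outcome, as a careful person would: the job done as asked, in the order asked, and still so for the second after the job is handed in, with the robot touching nothing.
It also fails if it takes over 120 s, if anything falls off the work surface, if the arm or the gripper's body presses on something with over 40 N, if the wrist force passes 120 N, or if a joint passes its speed limit or range.

### The arm

A 6-joint arm with a two-finger parallel gripper is mounted at the origin on the work surface. World frame = base frame: x ahead of the robot, y to its left, z up, the work surface at z = 0. Lengths are in m, angles in rad, forces in N, time in s.
With the tool pointing down it reaches from about 0.4 to 0.825 m from the base axis. Payload 7 kg.
Tool frame: the origin (TCP) lies between the finger pads; the fingertips stand 25 mm ahead of it and the grasp point (between the pads) lies 6 mm ahead of it; y points along the fingers, x is the direction in which the jaws open and shut, and the axes are right-handed (so a half turn about y gives the same grasp; the last joint's range is limited). The gripper opens to 85 mm and grips with 20 to 120 N. Pads are 22 mm wide; open, the fingers measure 114 mm over their backs; the gripper's body (76 mm by 85 mm) begins 54 mm behind the grasp point. The pads swing forward as they close: fully open they stand 13 mm farther back than shut.
Start: joints at [1.418, 0.359, 0.012, 0, -1.224, -0.288], TCP at [0.288, 0.61, 0.256] pointing down, gripper open.
Joint ranges: [-3.07, 3.07], [-1.43, 2.12], [-1.02, 1.25], [-3.03, 1.67], [-3.05, -0], [-3.03, 3.03]. Speed limits (rad/s): [2.39, 2.39, 3.01, 3.14, 3.14, 3.14].

### API

Orientations are given as a unit quaternion [w, x, y, z].
In Python, from station import sensors, cams, hand_in gives the robot as it stands.
- The arm moves only by the shell command python3 -m inch 'ROWS'. ROWS is JSON, a list of rows, each a list of 5 numbers: the shift along the tool's x, y, z in cm, then the turn about the tool's y in degrees, then the finger opening in cm, from 0 to 8.54. A call has 1 to 10 rows; each row shifts and turns the commanded pose from where the row before left it, along the tool's axes as they then stand; what a row does not reach is not made up. A row lasts 1/10 s, in which the tool goes at most 50 mm and 8.59 degrees, less where a joint would pass 70% of its speed; a pose out of reach is approached as far as the arm can. A call with a gripper value outside its range is refused whole. The fingers move at their own pace and stop on an object; the grip force is fixed at half the most. Time passes only in rows, so rows that do not move let the fingers close. It gives the time, the measured TCP pose, the force and the opening at its end, in the units of the state.
- sensors.get_state(): the state, without advancing time (a new reading comes with each control period).
- cams.grab_frame(name): name is "scene" or "top"; returns a dict with "img" (400x640x3 uint8, blue, green, red), "fx", "fy", "cx", "cy" (pixels), "view" (4x4, takes a point from world to camera coordinates). Camera axes: x right, y up, looking along -z (the intrinsics and any distortion apply to the point x, -y, -z); pixel columns grow to the right and rows downward; lengths in m; the calibration is good to about 2 mm. A picture is of the moment at which its call begins. There is no depth.
- hand_in(): hands the job in, once; it reports no verdict.
The state is a dict: "time": time; "joint_pos": joint angles; "qvel": joint speeds; "joint_torque": joint torques, N m; "eef_pos": TCP position; "tcp_rot": TCP orientation; "force": force on the tool from outside, world axes, zero at the start; "torque": the same for the moment, N m; "gripper_width": opening from 0.0 (shut) to 1.0 (fully open).
Only numpy, scipy, OpenCV 4.12 (cv2) and the standard library are available. Lean on these libraries where they do the work, as an engineer would, in place of code of your own. Each camera call takes 0.05 s, during which the arm holds its last target. There are 200 camera calls.

## Working session

There is one attempt and no reset: what is moved stays moved. The work goes in short steps, Python scripts to look and compute and a shell command to move; the robot and the scene stay as the last step left them, time stands still between calls to the robot, and variables do not carry over. Pictures are saved under pics/ and viewed, about 12 in all and at most 16, crops included, and the job is handed in when it is done.

```bash
mkdir -p pics; ls; cat > h.py <<'E'
import numpy as np, cv2, json, pickle
from station import sensors, cams
def grab(n,tag):
    f=cams.grab_frame(n); cv2.imwrite(f'pics/{tag}.png',f['img']); pickle.dump(f,open(f'pics/{tag}.pkl','wb')); return f
def load(tag): return pickle.load(open(f'pics/{tag}.pkl','rb'))
def ray(f,u,v,z):
    V=np.array(f['view']); R=V[:3,:3]; c=-R.T@V[:3,3]
    d=R.T@np.array([(u-f['cx'])/f['fx'],-(v-f['cy'])/f['fy'],-1.])
    return c+d*(z-c[2])/d[2]
def proj(f,p):
    V=np.array(f['view']); q=V[:3,:3]@np.array(p)+V[:3,3]
    return f['cx']+f['fx']*q[0]/-q[2], f['cy']+f['fy']*-q[1]/-q[2]
E
python3 - <<'E'
from h import *
for n in('top','scene'):
    f=grab(n,n+'0'); print({k:v for k,v in f.items() if k not in('img',)})
print(sensors.get_state())
E
```

```text
pics
{'fx': 458.9495072305811, 'fy': 458.9495072305811, 'cx': 309.49283880618196, 'cy': 195.9506456561382, 'view': array([[-0.00997405, -0.9997978 ,  0.01746057, -0.03807846],
       [ 0.98514026, -0.0068307 ,  0.1716159 , -0.53077242],
       [-0.17146194,  0.01891282,  0.98500919, -1.16907968],
       [ 0.        ,  0.        ,  0.        ,  1.        ]])}
{'fx': 514.1672849474566, 'fy': 514.1672849474566, 'cx': 316.9115302819383, 'cy': 198.76088081316172, 'view': array([[-0.81284442,  0.58247601, -0.00237447,  0.46228508],
       [-0.46317282, -0.64387435,  0.60901294,  0.18349012],
       [ 0.35320657,  0.49613256,  0.79315673, -1.56222525],
       [ 0.        ,  0.        ,  0.        ,  1.        ]])}
{'time': 0.1, 'joint_pos': array([ 1.41810563e+00,  3.59333720e-01,  1.11557473e-02, -2.91814674e-04,
       -1.22409496e+00, -2.88084402e-01]), 'qvel': array([ 0.00081652, -0.0031068 ,  0.00230971,  0.00162305, -0.00072728,
       -0.00033892]), 'joint_torque': array([-8.90793526e-04, -5.84762263e+01,  2.94110334e+01,  6.95463002e+00,
       -3.14348807e-03,  1.39359167e-05]), 'eef_pos': array([0.28785129, 0.61011857, 0.25545071]), 'tcp_rot': array([-0.37815631,  0.37898913, -0.59689947,  0.59755843]), 'force': array([-0.53714575, -0.5808377 ,  0.05226826]), 'torque': array([ 0.03088004,  0.00587043, -0.02259772]), 'gripper_width': 1.0004403799655246}
```

View pics/top0.png

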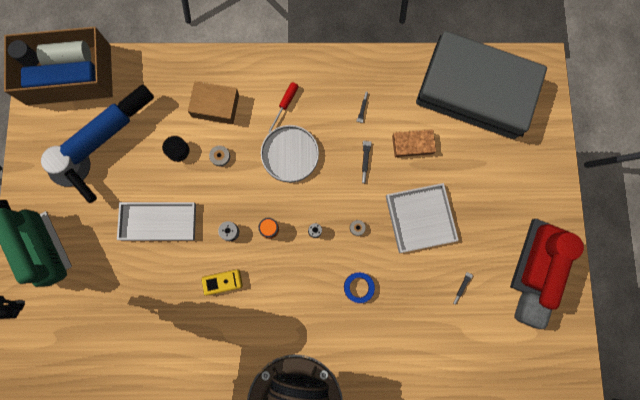

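View pics/scene0.png

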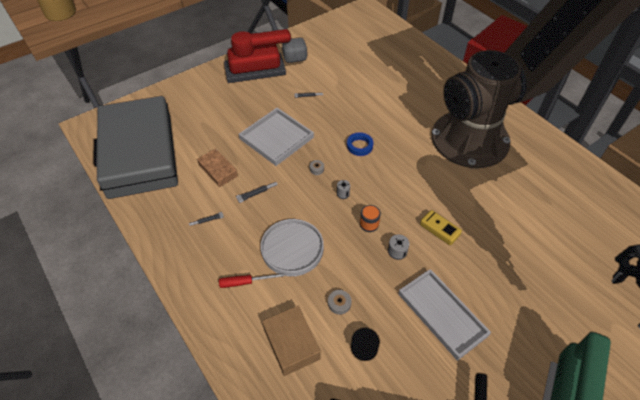

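```bash
python3 - <<'E'
from scipy.spatial.transform import Rotation as R
print(R.from_quat([0.37898913, -0.59689947,  0.59755843,-0.37815631]).as_matrix().round(3))
E
```

```text
[[-0.427 -0.     0.904]
 [-0.904 -0.001 -0.427]
 [ 0.001 -1.     0.   ]]
```

```bash
python3 - <<'E'
from h import *
f=load('top0')['img']
c=cv2.resize(f[135:255,195:380],None,fx=4.3,fy=4.3,interpolation=cv2.INTER_CUBIC)
cv2.imwrite('pics/c1.png',c)
a=cv2.resize(f[190:255,110:205],None,fx=4.2,fy=4.2,interpolation=cv2.INTER_CUBIC)
b=cv2.resize(f[175:260,375:470],None,fx=4,fy=4,interpolation=cv2.INTER_CUBIC)
m=np.zeros((345,790,3),np.uint8); m[:a.shape[0],:a.shape[1]]=a; m[:b.shape[0],405:405+b.shape[1]]=b
cv2.imwrite('pics/c2.png',m)
E
```

```text
(no output)
```

View pics/c1.png

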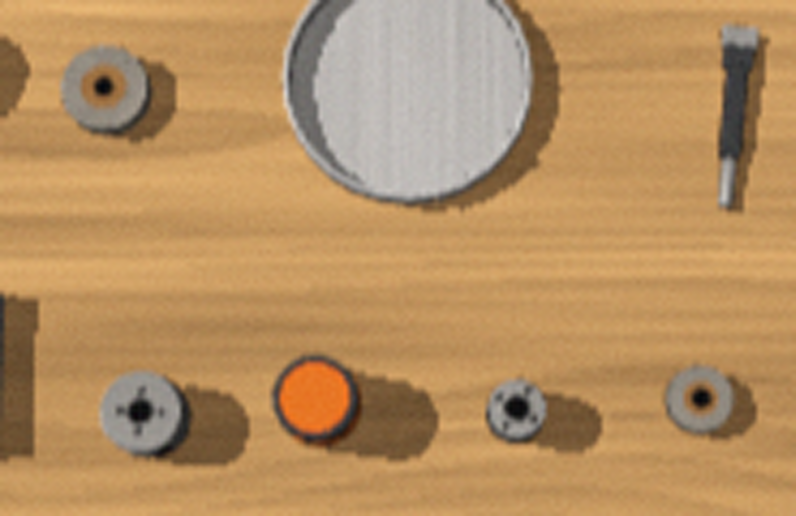

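View pics/c2.png

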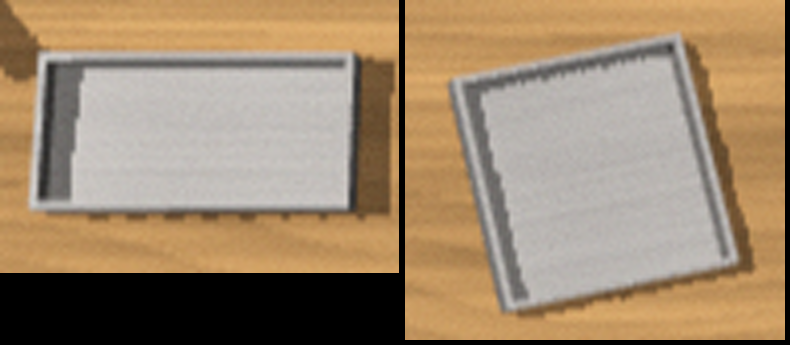

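```bash
cat >> h.py <<'E'
def P(f,x,y,z,s=4.3,ox=195,oy=135): return ray(f,ox+(x+.5)/s-.5,oy+(y+.5)/s-.5,z)
E
python3 - <<'E'
from h import *
f=load('top0'); g=load('scene0')
for n,x,y,z in [('wb',104.5,87.5,.02),('sb',140.5,411,.042),('ss',516,408,.042),('ws',701,398.5,.02),('tin',316,399,.055),('blade',740,28,.008),('shank',726,206,.008),('rl',286,80,.022),('rr',532,80,.022),('rb',409,203,.022)]:
    p=P(f,x,y,z); print(n,p.round(4),np.round(proj(g,p),1))
for n,s,ox,oy,L in [('long',4.2,110,190,[(40,53),(355,52),(353,210),(31,210)]),('sq',4,375,175,[(452-405,82),(682-405,34),(738-405,264),(506-405,310)])]:
    q=np.array([P(f,x,y,.022,s,ox,oy) for x,y in L]); print(n,q.round(4),q.mean(0).round(4),np.linalg.norm(q-np.roll(q,-1,0),axis=1).round(3))
# round tray: fit of bright pixels
img=f['img'][115:195,250:330]; hsv=cv2.cvtColor(img,cv2.COLOR_BGR2HSV)
m=((hsv[...,1]<60)).astype(np.uint8)
n,l,st,c=cv2.connectedComponentsWithStats(m); i=1+st[1:,4].argmax(); 
print(st[i],c[i]); cs=cv2.findContours((l==i).astype(np.uint8),0,2)[0]; e=cv2.minEnclosingCircle(cs[0]); print(e); print(ray(f,e[0][0]+250,e[0][1]+115,.022))
E
```

```text
wb [0.6507 0.2039 0.02  ] [339. 299.]
sb [0.4418 0.1732 0.042 ] [398.4 241.5]
ss [ 0.4417 -0.0552  0.042 ] [343.  184.1]
ws [ 0.4489 -0.1712  0.02  ] [316.1 164.5]
tin [0.4468 0.0658 0.055 ] [370.  211.3]
blade [ 0.6916 -0.2049  0.008 ] [237.1 198.8]
shank [ 0.5736 -0.1922  0.008 ] [275.8 182.3]
rl [0.6544 0.0884 0.022 ] [309.5 264.8]
rr [ 0.6536 -0.0685  0.022 ] [275.3 222.3]
rb [0.5739 0.0102 0.022 ] [317.6 227.8]
long [[0.5211 0.4665 0.022 ]
 [0.5203 0.2667 0.022 ]
 [0.4195 0.2646 0.022 ]
 [0.4212 0.466  0.022 ]] [0.4705 0.366  0.022 ] [0.2   0.101 0.201 0.1  ]
sq [[ 0.5355 -0.2515  0.022 ]
 [ 0.5676 -0.4102  0.022 ]
 [ 0.4108 -0.4383  0.022 ]
 [ 0.3816 -0.2815  0.022 ]] [ 0.4739 -0.3454  0.022 ] [0.162 0.159 0.16  0.157]
[  11    0   58   67 2635] [39.10132827 37.76280835]
((38.0, 32.5), 34.31117630004883)
[0.67029175 0.01472606 0.022     ]
```

```bash
python3 - <<'E'
from h import *
f=load('scene0')['img']
c=cv2.resize(f[150:330,230:430],None,fx=3.3,fy=3.3,interpolation=cv2.INTER_CUBIC)
cv2.imwrite('pics/c3.png',c)
E
```

```text
(no output)
```

View pics/c3.png

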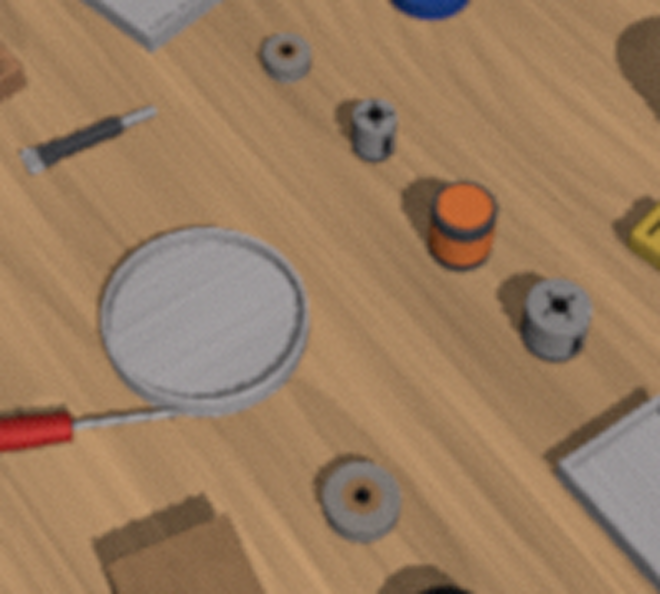

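```bash
cat > st.py <<'E'
from h import *
from scipy.spatial.transform import Rotation as R
import sys
s=sensors.get_state(); q=s['tcp_rot']; M=R.from_quat(np.r_[q[1:],q[0]]).as_matrix()
print('t',round(s['time'],2),'p',s['eef_pos'].round(4),'yaw',np.degrees(np.arctan2(M[1,0],M[0,0])).round(2),'down',M[:,1].round(3),'F',s['force'].round(1),'w',round(s['gripper_width']*85.4,1),'j',s['joint_pos'].round(2))
if len(sys.argv)>1:
    d=np.array(list(map(float,sys.argv[1:4])))-s['eef_pos']; print('shift cm',(M.T@d*100).round(2))
E
python3 -m inch '[[0,1,0,8.08,8.5],[0,1,0,8.08,8.5],[0,1,0,8.08,8.5],[0,1,0,8.08,8.5],[0,1,0,8.08,8.5],[0,1,0,8.08,8.5],[0,1,0,8.08,8.5],[0,0,0,8.08,8.5],[0,0,0,0,8.5]]'; python3 st.py 0.442 0.1735 0.15
```

```text
time: 1.0
eef_pos: [0.2879, 0.6101, 0.1854]
tcp_rot: [0.0, -0.0, -0.707, 0.708]
force: [0.8, 0.7, -0.3]
gripper_width: 0.994
t 1.0 p [0.2879 0.6101 0.1854] yaw 179.98 down [-0.    -0.002 -1.   ] F [ 0.8  0.7 -0.3] w 84.9 j [ 1.42  0.41 -0.08 -0.   -1.08 -1.42]
shift cm [-15.43   3.6   43.64]
```

```bash
python3 -m inch '[[-1.28,0.3,3.64,0,8.5],[-1.28,0.3,3.64,0,8.5],[-1.28,0.3,3.64,0,8.5],[-1.28,0.3,3.64,0,8.5],[-1.28,0.3,3.64,0,8.5],[-1.28,0.3,3.64,0,8.5],[-1.28,0.3,3.64,0,8.5],[-1.28,0.3,3.64,0,8.5],[-1.28,0.3,3.64,0,8.5],[-1.28,0.3,3.64,0,8.5]]' >/dev/null; python3 -m inch '[[-1.28,0.3,3.64,0,8.5],[-1.28,0.3,3.64,0,8.5],[0,0,0,0,8.5],[0,0,0,0,8.5],[0,0,0,0,8.5]]' ; python3 st.py 0.442 0.1735 0.09
```

```text
time: 2.5
eef_pos: [0.4426, 0.1745, 0.1506]
tcp_rot: [0.002, -0.001, 0.707, -0.707]
force: [-0.0, -0.3, -0.0]
gripper_width: 0.993
t 2.5 p [0.4426 0.1745 0.1506] yaw -179.77 down [ 0.001  0.001 -1.   ] F [-0.  -0.3 -0. ] w 84.8 j [ 0.79  0.13 -0.56  0.   -0.88 -0.79]
shift cm [0.06 6.06 0.11]
```

```bash
python3 -m inch '[[0.06,3,0.1,0,8.5],[0,3,0,0,8.5],[0,3,0,0,8.5],[0,2,0,0,8.5],[0,0,0,0,8.5],[0,0,0,0,8.5]]'; python3 st.py; python3 - <<'E'
from h import *
f=grab('scene','s1')['img']
cv2.imwrite('pics/s1c.png',cv2.resize(f[160:290,330:480],None,fx=4,fy=4,interpolation=cv2.INTER_CUBIC))
E
```

```text
time: 3.1
eef_pos: [0.4418, 0.1738, 0.0406]
tcp_rot: [-0.001, 0.002, -0.707, 0.707]
force: [-0.5, -0.6, 0.4]
gripper_width: 0.993
t 3.1 p [0.4418 0.1738 0.0406] yaw -179.76 down [-0.    -0.001 -1.   ] F [-0.5 -0.6  0.4] w 84.8 j [ 0.79  0.3  -0.68  0.   -0.59 -0.79]
```

View pics/s1c.png

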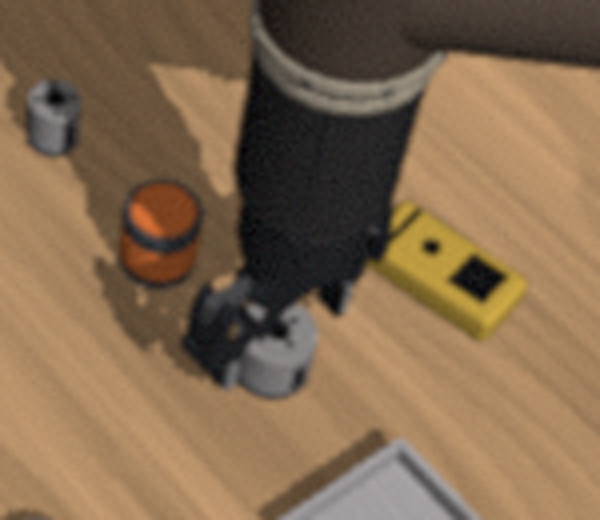

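The jaws straddle the big saw (crop about 270,350) with the tin clear of them. I'll close.

```bash
python3 -m inch '[[0,0,0,0,5.8],[0,0,0,0,5.8],[0,0,0,0,4],[0,0,0,0,4],[0,0,0,0,4],[0,0,0,0,4],[0,0,0,0,4],[0,0,0,0,4]]'; python3 -m inch '[[0,-1,0,0,4],[0,-3,0,0,4],[0,-3,0,0,4],[0,-3,0,0,4],[0,0,0,0,4],[0,0,0,0,4]]'; python3 st.py 0.654 0.047 0.14
```

```text
time: 3.95
eef_pos: [0.4422, 0.1733, 0.0415]
tcp_rot: [0.001, -0.0, 0.708, -0.707]
force: [-3.9, 1.0, 10.1]
gripper_width: 0.567
time: 4.55
eef_pos: [0.4419, 0.1731, 0.1413]
tcp_rot: [0.001, -0.0, 0.708, -0.706]
force: [0.6, 0.6, -2.2]
gripper_width: 0.56
t 4.55 p [0.4419 0.1731 0.1413] yaw -179.92 down [ 0.001  0.002 -1.   ] F [ 0.6  0.6 -2.2] w 47.8 j [ 0.79  0.14 -0.58 -0.   -0.85 -0.79]
shift cm [-21.2    0.14  12.64]
```

```bash
python3 -m inch '[[-2,0,1.2,0,4],[-2.8,0,1.7,0,4],[-2.8,0,1.7,0,4],[-2.8,0,1.7,0,4],[-2.8,0,1.7,0,4],[-2.8,0,1.7,0,4],[-2.8,0,1.7,0,4],[-2,0,1.2,0,4],[-1.2,0,0.04,0,4],[0,0,0,0,4]]'; python3 -m inch '[[0,0,0,0,4],[0,0,0,0,4]]';python3 st.py 0.654 0.047 0.048
```

```text
time: 5.55
eef_pos: [0.6624, 0.0464, 0.1384]
tcp_rot: [0.001, 0.001, -0.707, 0.707]
force: [0.1, 0.5, -1.6]
gripper_width: 0.569
time: 5.75
eef_pos: [0.661, 0.0474, 0.1399]
tcp_rot: [-0.0, 0.001, -0.707, 0.707]
force: [0.7, 0.2, -1.7]
gripper_width: 0.563
t 5.75 p [0.661  0.0474 0.1399] yaw -179.86 down [-0.001 -0.    -1.   ] F [ 0.7  0.2 -1.7] w 48.1 j [ 0.37  0.43 -0.16 -0.   -0.98 -0.36]
shift cm [0.69 9.19 0.04]
```

```bash
python3 -m inch '[[0.7,2,0,0,4],[0,2.5,0,0,4],[0,2.5,0,0,4],[0,1,0,0,4],[0,0.6,0,0,4],[0,0,0,0,4],[0,0,0,0,4]]'; python3 -m inch '[[0,0.2,0,0,4],[0,0.2,0,0,4],[0,0,0,0,4],[0,0,0,0,4]]';python3 st.py 0.654 0.047 0.048
```

```text
time: 6.45
eef_pos: [0.6557, 0.0472, 0.0554]
tcp_rot: [0.001, -0.0, 0.707, -0.707]
force: [-0.1, -0.2, -1.7]
gripper_width: 0.564
time: 6.85
eef_pos: [0.6551, 0.0469, 0.0504]
tcp_rot: [0.001, -0.001, 0.707, -0.707]
force: [-0.8, -0.5, -1.8]
gripper_width: 0.564
t 6.85 p [0.6551 0.0469 0.0504] yaw -179.9 down [ 0.  0. -1.] F [-0.8 -0.5 -1.8] w 48.2 j [ 0.37  0.51 -0.26  0.   -0.8  -0.37]
shift cm [ 0.11  0.24 -0.01]
```

```bash
python3 -m inch '[[0,0.2,0,0,4],[0,0,0,0,4]]';python3 -m inch '[[0,0.15,0,0,4],[0,0,0,0,4],[0,0,0,0,4]]'; python3 -m inch '[[0,0.15,0,0,4],[0,0,0,0,4],[0,0,0,0,4]]'
```

```text
time: 7.05
eef_pos: [0.6548, 0.0469, 0.048]
tcp_rot: [-0.0, 0.001, -0.707, 0.707]
force: [0.3, -0.0, -1.9]
gripper_width: 0.566
time: 7.35
eef_pos: [0.655, 0.0469, 0.0467]
tcp_rot: [-0.001, 0.001, -0.707, 0.707]
force: [0.4, 0.3, -1.5]
gripper_width: 0.562
time: 7.65
eef_pos: [0.655, 0.0469, 0.0466]
tcp_rot: [-0.001, 0.001, -0.707, 0.707]
force: [-4.4, -0.0, 9.9]
gripper_width: 0.566
```

```bash
python3 -m inch '[[0,0,0,0,5.4],[0,0,0,0,5.8],[0,0,0,0,6.2],[0,0,0,0,6.2],[0,-1.5,0,0,6.2],[0,-2.5,0,0,6.2],[0,-3,0,0,6.2],[0,-2.5,0,0,6.2],[0,0,0,0,6.2]]';python3 st.py 0.442 -0.055 0.14
```

```text
time: 8.55
eef_pos: [0.6575, 0.0474, 0.1459]
tcp_rot: [0.004, 0.002, 0.708, -0.707]
force: [-0.1, 0.2, 0.4]
gripper_width: 0.73
t 8.55 p [0.6575 0.0474 0.1459] yaw -179.85 down [ 0.008  0.002 -1.   ] F [-0.1  0.2  0.4] w 62.3 j [ 0.37  0.41 -0.17  0.   -0.98 -0.37]
shift cm [21.58  0.41 10.18]
```

```bash
python3 -m inch '[[2,0,1,0,6],[2.7,0,1.3,0,6],[2.7,0,1.3,0,6],[2.7,0,1.3,0,6],[2.7,0,1.3,0,6],[2.7,0,1.3,0,6],[2.7,0,1.3,0,6],[2.4,0,1.1,0,6],[0.7,0,0.3,0,6],[0,0,0,0,6]]'; python3 -m inch '[[0,0,0,0,6],[0,0,0,0,6]]';python3 st.py 0.442 -0.0548 0.042
```

```text
time: 9.55
eef_pos: [0.4417, -0.0558, 0.141]
tcp_rot: [0.001, -0.0, 0.707, -0.707]
force: [0.0, -0.4, -0.8]
gripper_width: 0.701
time: 9.75
eef_pos: [0.4433, -0.0551, 0.1404]
tcp_rot: [-0.001, 0.001, -0.707, 0.707]
force: [-1.2, -0.4, 0.3]
gripper_width: 0.704
t 9.75 p [ 0.4433 -0.0551  0.1404] yaw -179.87 down [ 0.001 -0.    -1.   ] F [-1.2 -0.4  0.3] w 60.1 j [ 0.32  0.1  -0.63  0.   -0.84 -0.32]
shift cm [ 0.13  9.84 -0.03]
```

```bash
python3 -m inch '[[0.1,2.8,0,0,6],[0,3,0,0,6],[0,3,0,0,6],[0,1,0,0,6],[0,0,0,0,6]]'; python3 -m inch '[[0,0,0,0,4.2],[0,0,0,0,4.2],[0,0,0,0,2.6],[0,0,0,0,2.6],[0,0,0,0,2.6],[0,0,0,0,2.6],[0,0,0,0,2.6],[0,0,0,0,2.6]]'; python3 -m inch '[[0,-1,0,0,2.6],[0,-3,0,0,2.6],[0,-3,0,0,2.6],[0,-3,0,0,2.6],[0,0,0,0,2.6],[0,0,0,0,2.6]]'; python3 st.py 0.654 -0.028 0.14
```

```text
time: 10.25
eef_pos: [0.4407, -0.0556, 0.041]
tcp_rot: [0.001, 0.002, -0.707, 0.708]
force: [-0.0, -0.4, 0.2]
gripper_width: 0.703
time: 11.05
eef_pos: [0.4422, -0.0552, 0.0438]
tcp_rot: [0.002, 0.0, 0.707, -0.707]
force: [-1.3, -0.0, 5.1]
gripper_width: 0.399
time: 11.65
eef_pos: [0.4416, -0.0553, 0.1438]
tcp_rot: [0.002, 0.001, 0.708, -0.707]
force: [-0.6, 0.2, -0.9]
gripper_width: 0.399
t 11.65 p [ 0.4416 -0.0553  0.1438] yaw -179.91 down [ 0.003  0.001 -1.   ] F [-0.6  0.2 -0.9] w 34.1 j [ 0.32  0.09 -0.63 -0.   -0.85 -0.32]
shift cm [-21.25   0.45  -2.7 ]
```

```bash
python3 -m inch '[[-1.8,0,-0.2,0,2.6],[-2.6,0,-0.4,0,2.6],[-2.6,0,-0.4,0,2.6],[-2.8,0,-0.4,0,2.6],[-2.8,0,-0.4,0,2.6],[-2.8,0,-0.4,0,2.6],[-2.8,0,-0.3,0,2.6],[-2.2,0,-0.2,0,2.6],[-0.8,0,0,0,2.6],[0,0,0,0,2.6]]'; python3 -m inch '[[0,2.5,0,0,2.6],[0,2.5,0,0,2.6],[0,2.5,0,0,2.6],[0,0.8,0,0,2.6],[0,0,0,0,2.6],[0,0,0,0,2.6],[0,0,0,0,2.6]]';python3 st.py 0.654 -0.028 0.048
```

```text
time: 12.65
eef_pos: [0.6529, -0.0282, 0.1407]
tcp_rot: [0.0, 0.001, -0.707, 0.707]
force: [-1.1, -0.1, -1.0]
gripper_width: 0.401
time: 13.35
eef_pos: [0.6539, -0.028, 0.0609]
tcp_rot: [0.002, 0.0, 0.707, -0.707]
force: [0.5, 0.3, -0.5]
gripper_width: 0.402
t 13.35 p [ 0.6539 -0.028   0.0609] yaw -179.88 down [ 0.002  0.    -1.   ] F [ 0.5  0.3 -0.5] w 34.4 j [ 0.25  0.5  -0.26  0.   -0.81 -0.25]
shift cm [-0.01  1.29  0.01]
```

```bash
python3 -m inch '[[0,0.4,0,0,2.6],[0,0.4,0,0,2.6],[0,0.2,0,0,2.6],[0,0,0,0,2.6],[0,0,0,0,2.6]]';python3 -m inch '[[0,0.15,0,0,2.6],[0,0,0,0,2.6],[0,0,0,0,2.6]]'; python3 -m inch '[[0,0.15,0,0,2.6],[0,0,0,0,2.6],[0,0,0,0,2.6]]'
```

```text
time: 13.85
eef_pos: [0.6531, -0.0281, 0.0492]
tcp_rot: [-0.001, 0.001, -0.707, 0.707]
force: [0.1, -0.2, -1.5]
gripper_width: 0.397
time: 14.15
eef_pos: [0.6533, -0.0281, 0.0489]
tcp_rot: [-0.001, 0.001, -0.707, 0.707]
force: [-3.2, 0.9, 6.9]
gripper_width: 0.401
time: 14.45
eef_pos: [0.6533, -0.0281, 0.0488]
tcp_rot: [-0.001, 0.001, -0.707, 0.707]
force: [-7.7, 1.5, 17.6]
gripper_width: 0.402
```

```bash
python3 -m inch '[[0,-0.2,0,0,3.8],[0,0,0,0,4.2],[0,0,0,0,4.8],[0,0,0,0,4.8],[0,-1.5,0,0,4.8],[0,-2.5,0,0,4.8],[0,-3,0,0,5],[0,-2,0,0,7],[0,0,0,0,7]]'; python3 -m inch '[[0,0,-2,0,7],[0,0,-3,0,7],[0,0,-3,0,7],[0,0,-3,0,7],[0,0,-3,0,7],[0,0,-3,0,7],[0,0,-3,0,7],[0,0,-2.2,0,7],[0,0,-1,0,7],[0,0,0,0,7]]';python3 - <<'E'
from h import *
f=grab('scene','s2')['img']; g=grab('top','t2')['img']
a=cv2.resize(f[200:330,240:350],None,fx=3.5,fy=3.5,interpolation=cv2.INTER_CUBIC)
b=cv2.resize(g[110:200,200:340],None,fx=2.8,fy=2.8,interpolation=cv2.INTER_CUBIC)
m=np.zeros((460,785,3),np.uint8); m[:a.shape[0],:a.shape[1]]=a; m[:b.shape[0],390:390+b.shape[1]]=b
cv2.imwrite('pics/m2.png',m)
E
python3 st.py .6507 .2039 .035
```

```text
time: 15.35
eef_pos: [0.6553, -0.0279, 0.1431]
tcp_rot: [0.003, 0.001, 0.707, -0.707]
force: [0.3, 0.8, 0.1]
gripper_width: 0.815
time: 16.35
eef_pos: [0.6526, 0.2049, 0.1381]
tcp_rot: [-0.001, 0.001, -0.707, 0.707]
force: [-0.2, -0.3, 0.2]
gripper_width: 0.821
t 16.45 p [0.6526 0.2032 0.1382] yaw -179.91 down [-0. -0. -1.] F [0.1 0.3 0.5] w 70.2 j [ 0.59  0.46 -0.11 -0.   -1.   -0.58]
shift cm [ 0.19 10.32 -0.07]
```

View pics/m2.png

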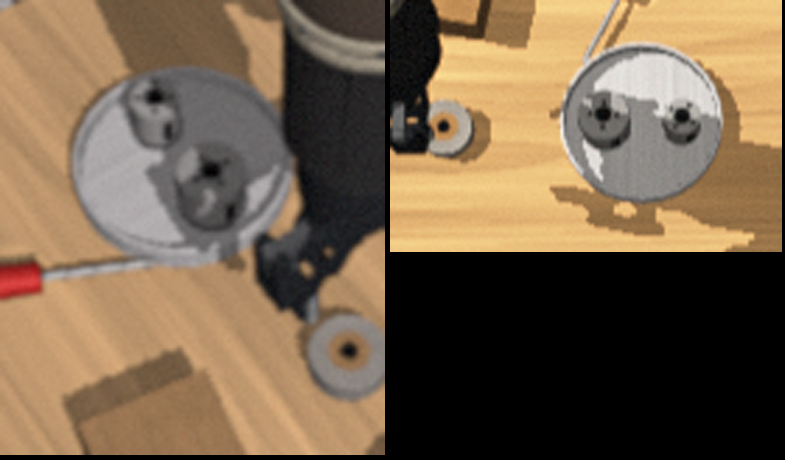

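Both saws stand upright in the round tray (top crop 605,115 and 683,117). The big wheel is next.

```bash
python3 -m inch '[[0.15,2.6,0,0,7],[0,3,0,0,7],[0,3,0,0,7],[0,1.2,0,0,7],[0,0.7,0,0,7],[0,0,0,0,7],[0,0,0,0,7]]'; python3 - <<'E'
from h import *
f=grab('scene','s3')['img']
cv2.imwrite('pics/s3c.png',cv2.resize(f[255:345,290:400],None,fx=5,fy=5,interpolation=cv2.INTER_CUBIC))
E
python3 st.py .6507 .2039 .029
```

```text
time: 17.15
eef_pos: [0.6521, 0.204, 0.0346]
tcp_rot: [0.001, -0.0, 0.707, -0.707]
force: [-0.2, 0.1, 0.2]
gripper_width: 0.819
t 17.2 p [0.6521 0.2042 0.0348] yaw -179.89 down [ 0.002  0.001 -1.   ] F [-0.4 -0.1  0. ] w 69.8 j [ 0.59  0.57 -0.21  0.   -0.8  -0.59]
shift cm [0.15 0.58 0.03]
```

View pics/s3c.png

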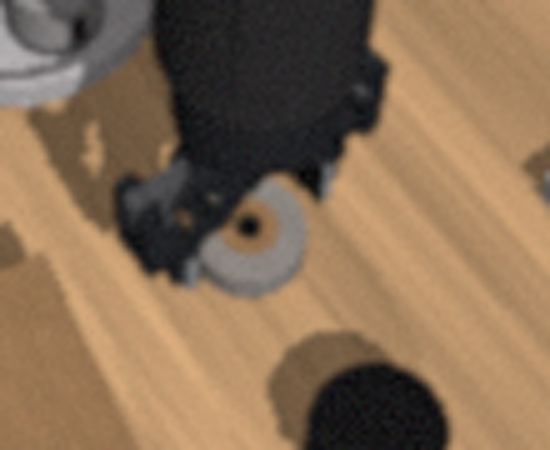

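```bash
python3 -m inch '[[0.1,0.6,0,0,7],[0,0,0,0,6.4],[0,0,0,0,6.1],[0,0,0,0,6.1],[0,0,0,0,6.1]]'; python3 st.py;  python3 -m inch '[[0,0,0,0,5],[0,0,0,0,5],[0,0,0,0,5],[0,0,0,0,5],[0,0,0,0,5],[0,0,0,0,5]]'; python3 st.py
```

```text
time: 17.7
eef_pos: [0.6503, 0.204, 0.0275]
tcp_rot: [0.001, -0.001, 0.707, -0.707]
force: [-0.4, 0.3, 0.2]
gripper_width: 0.716
t 17.7 p [0.6503 0.204  0.0275] yaw -179.89 down [ 0.  0. -1.] F [-0.4  0.3  0.2] w 61.2 j [ 0.59  0.57 -0.21  0.   -0.78 -0.59]
time: 18.3
eef_pos: [0.6506, 0.2041, 0.0281]
tcp_rot: [0.001, -0.0, 0.707, -0.707]
force: [-1.3, -0.5, 4.9]
gripper_width: 0.632
t 18.3 p [0.6506 0.2041 0.0281] yaw -179.88 down [ 0.001  0.    -1.   ] F [-1.3 -0.5  4.9] w 54.0 j [ 0.59  0.57 -0.21  0.   -0.78 -0.59]
```

```bash
python3 -m inch '[[0,-1,0,0,5],[0,-2.5,0,0,5],[0,-3,0,0,5],[0,-2.5,0,0,5],[0,-1,0,0,5],[0,0,0,0,5],[0,0,0,0,5]]'; python3 -m inch '[[0.4,0,1.5,0,5],[0.9,0,2.6,0,5],[1.3,0,3.6,0,5],[1.3,0,3.6,0,5],[1.3,0,3.6,0,5],[1.3,0,3.6,0,5],[1.3,0,3.6,0,5],[1.3,0,3.6,0,5],[1.3,0,3.6,0,5],[1.3,0,3.6,0,5]]'; python3 -m inch '[[1.3,0,3.6,0,5],[1.3,0,3.6,0,5],[1.3,0,3.6,0,5],[1.1,0,3.2,0,5],[0.9,0,2.6,0,5],[0.5,0,1.3,0,5],[0.3,0,0.6,0,5],[0,0,0,0,5],[0,0,0,0,5]]'; python3 st.py 0.4678 -0.313 0.04
```

```text
time: 19.0
eef_pos: [0.6496, 0.2037, 0.1264]
tcp_rot: [-0.0, 0.001, -0.707, 0.707]
force: [0.2, 0.3, -1.5]
gripper_width: 0.629
time: 20.0
eef_pos: [0.5318, -0.1271, 0.1261]
tcp_rot: [0.0, 0.001, -0.707, 0.707]
force: [1.5, 0.9, -0.4]
gripper_width: 0.631
time: 20.9
eef_pos: [0.4672, -0.3098, 0.127]
tcp_rot: [0.001, -0.001, 0.707, -0.707]
force: [0.4, -0.0, -1.0]
gripper_width: 0.633
t 20.9 p [ 0.4672 -0.3098  0.127 ] yaw -179.88 down [-0.  0. -1.] F [ 0.4 -0.  -1. ] w 54.0 j [-0.24  0.29 -0.41 -0.   -0.87  0.24]
shift cm [-0.06  8.7   0.32]
```

```bash
python3 -m inch '[[0,2,0.3,0,5],[0,2.5,0,0,5],[0,2.3,0,0,5],[0,1.2,0,0,5],[0,0.5,0,0,5],[0,0,0,0,5],[0,0,0,0,5]]'; python3 -m inch '[[0,0.15,0,0,5],[0,0.15,0,0,5],[0,0.15,0,0,5],[0,0,0,0,5],[0,0,0,0,5]]'; python3 -m inch '[[0,0.1,0,0,5],[0,0,0,0,5],[0,0,0,0,5]]'; python3 st.py
```

```text
time: 21.6
eef_pos: [0.468, -0.3134, 0.0431]
tcp_rot: [-0.001, 0.0, -0.707, 0.707]
force: [0.9, -1.0, -0.9]
gripper_width: 0.63
time: 22.1
eef_pos: [0.4672, -0.3135, 0.0379]
tcp_rot: [-0.001, 0.001, -0.707, 0.707]
force: [0.5, -1.1, -1.0]
gripper_width: 0.629
time: 22.4
eef_pos: [0.4672, -0.3134, 0.0368]
tcp_rot: [0.001, -0.001, 0.707, -0.707]
force: [-0.3, 0.7, -1.6]
gripper_width: 0.627
t 22.4 p [ 0.4672 -0.3134  0.0368] yaw -179.89 down [-0.  0. -1.] F [-0.3  0.7 -1.6] w 53.6 j [-0.24  0.41 -0.49  0.   -0.67  0.24]
```

```bash
python3 -m inch '[[0,0.1,0,0,5],[0,0.1,0,0,5],[0,0,0,0,5],[0,0,0,0,5]]'; python3 -m inch '[[0,0.1,0,0,5],[0,0,0,0,5],[0,0,0,0,5]]'; python3 -m inch '[[0,0.1,0,0,5],[0,0,0,0,5],[0,0,0,0,5]]'
```

```text
time: 22.8
eef_pos: [0.4671, -0.3134, 0.0348]
tcp_rot: [0.001, -0.001, 0.707, -0.707]
force: [0.8, -0.1, -1.3]
gripper_width: 0.63
time: 23.1
eef_pos: [0.4671, -0.3134, 0.0338]
tcp_rot: [0.001, -0.001, 0.707, -0.707]
force: [-0.4, -0.7, -1.0]
gripper_width: 0.628
time: 23.4
eef_pos: [0.4673, -0.3135, 0.0331]
tcp_rot: [-0.001, 0.001, -0.707, 0.707]
force: [-0.3, -0.2, 3.1]
gripper_width: 0.628
```

```bash
python3 -m inch '[[0,0.1,0,0,5],[0,0,0,0,5],[0,0,0,0,5]]'; python3 -m inch '[[0,0,0,0,5.6],[0,0,0,0,6.0],[0,0,0,0,6.4],[0,0,0,0,6.8],[0,0,0,0,6.8]]'; python3 -m inch '[[0,-1,0,0,6.8],[0,-3,0,0,6.8],[0,-3,0,0,6.8],[0,-2.4,0,0,5.8],[0,0,0,0,5.8],[0,0,0,0,5.8]]'; python3 st.py .4489 -.1712 .12
```

```text
time: 23.7
eef_pos: [0.4673, -0.3135, 0.033]
tcp_rot: [-0.001, 0.001, -0.707, 0.707]
force: [-3.6, 2.9, 14.6]
gripper_width: 0.629
time: 24.2
eef_pos: [0.4671, -0.3134, 0.0316]
tcp_rot: [0.001, -0.001, 0.707, -0.707]
force: [0.9, -0.4, -1.0]
gripper_width: 0.797
time: 24.8
eef_pos: [0.4675, -0.3135, 0.1269]
tcp_rot: [-0.001, -0.0, -0.707, 0.707]
force: [-0.2, -0.5, -1.0]
gripper_width: 0.68
t 24.8 p [ 0.4675 -0.3135  0.1269] yaw -179.91 down [ 0.002 -0.    -1.   ] F [-0.2 -0.5 -1. ] w 58.1 j [-0.24  0.29 -0.41 -0.   -0.87  0.24]
shift cm [  1.84   0.68 -14.23]
```

```bash
python3 -m inch '[[0.3,0,-2.2,0,5.8],[0.4,0,-3,0,5.8],[0.4,0,-3,0,5.8],[0.4,0,-3,0,5.8],[0.3,0,-2.2,0,5.8],[0.04,0,-0.85,0,5.8],[0,0,0,0,5.8],[0,0,0,0,5.8]]'; python3 -m inch '[[0,2,0,0,5.8],[0,3,0,0,5.8],[0,2.5,0,0,5.8],[0,1.5,0,0,5.8],[0,0,0,0,5.8],[0,0,0,0,5.8]]';  python3 st.py .4489 -.1712 .028; python3 - <<'E'
from h import *
f=grab('scene','s4')['img']
cv2.imwrite('pics/s4c.png',cv2.resize(f[100:200,230:380],None,fx=4.5,fy=4.5,interpolation=cv2.INTER_CUBIC))
E
```

```text
time: 25.6
eef_pos: [0.4486, -0.1712, 0.1256]
tcp_rot: [-0.001, 0.001, -0.707, 0.707]
force: [-0.5, -0.1, -0.5]
gripper_width: 0.679
time: 26.2
eef_pos: [0.4486, -0.1717, 0.0357]
tcp_rot: [0.0, 0.001, -0.707, 0.707]
force: [0.6, -0.6, 0.5]
gripper_width: 0.678
t 26.2 p [ 0.4486 -0.1717  0.0357] yaw -179.94 down [-0.001 -0.    -1.   ] F [ 0.6 -0.6  0.5] w 57.9 j [ 0.05  0.31 -0.67  0.   -0.58 -0.04]
shift cm [-0.04  0.77 -0.05]
```

View pics/s4c.png

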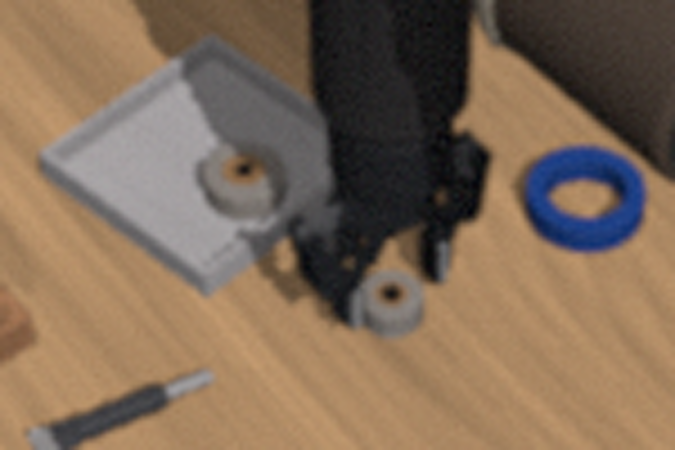

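```bash
python3 -m inch '[[0,0.55,0,0,5.8],[0,0,0,0,5.2],[0,0,0,0,4.8],[0,0,0,0,4.8],[0,0,0,0,4.8]]';   python3 -m inch '[[0,0,0,0,3.4],[0,0,0,0,3.4],[0,0,0,0,3.4],[0,0,0,0,3.4],[0,0,0,0,3.4],[0,0,0,0,3.4]]'; python3 st.py; python3 -m inch '[[0,-1,0,0,3.4],[0,-3,0,0,3.4],[0,-3,0,0,3.4],[0,-2.5,0,0,3.4],[0,0,0,0,3.4],[0,0,0,0,3.4],[0,0,0,0,3.4]]'; python3 st.py 0.4805 -0.3798 0.042
```

```text
time: 26.75
eef_pos: [0.4487, -0.1709, 0.0306]
tcp_rot: [0.001, -0.0, 0.707, -0.707]
force: [0.3, -1.3, 0.1]
gripper_width: 0.563
time: 27.35
eef_pos: [0.4487, -0.1709, 0.031]
tcp_rot: [-0.001, 0.001, -0.707, 0.707]
force: [-1.8, 1.4, 8.7]
gripper_width: 0.465
t 27.35 p [ 0.4487 -0.1709  0.031 ] yaw -179.87 down [ 0.001 -0.    -1.   ] F [-1.8  1.4  8.7] w 39.7 j [ 0.05  0.32 -0.68  0.   -0.57 -0.05]
time: 28.05
eef_pos: [0.4478, -0.1709, 0.1247]
tcp_rot: [0.0, -0.001, 0.707, -0.707]
force: [-0.2, 0.6, -1.0]
gripper_width: 0.462
t 28.05 p [ 0.4478 -0.1709  0.1247] yaw -179.91 down [-0.001  0.    -1.   ] F [-0.2  0.6 -1. ] w 39.4 j [ 0.05  0.17 -0.59 -0.   -0.81 -0.05]
shift cm [-3.25  8.26 20.9 ]
```

```bash
python3 -m inch '[[-0.3,0,1.8,0,3.4],[-0.4,0,2.8,0,3.4],[-0.5,0,3.2,0,3.4],[-0.5,0,3.2,0,3.4],[-0.5,0,3.2,0,3.4],[-0.5,0,3,0,3.4],[-0.4,0,2.4,0,3.4],[-0.1,0,1.3,0,3.4],[0,0,0,0,3.4],[0,0,0,0,3.4]]'; python3 -m inch '[[0,2,0,0,3.4],[0,2.5,0,0,3.4],[0,2.3,0,0,3.4],[0,1,0,0,3.4],[0,0.4,0,0,3.4],[0,0,0,0,3.4],[0,0,0,0,3.4]]';  python3 st.py 0.4805 -0.3798 0.037
```

```text
time: 29.05
eef_pos: [0.4802, -0.3794, 0.1242]
tcp_rot: [-0.0, -0.001, 0.707, -0.707]
force: [-0.8, 0.1, -0.9]
gripper_width: 0.468
time: 29.75
eef_pos: [0.4816, -0.38, 0.0444]
tcp_rot: [-0.001, 0.0, -0.707, 0.707]
force: [0.1, -0.4, -0.1]
gripper_width: 0.464
t 29.75 p [ 0.4816 -0.38    0.0444] yaw -179.86 down [ 0.001 -0.001 -1.   ] F [ 0.1 -0.4 -0.1] w 39.6 j [-0.35  0.47 -0.37  0.   -0.74  0.35]
shift cm [ 0.12  0.74 -0.02]
```

```bash
python3 -m inch '[[0.1,0.2,0,0,3.4],[0,0.2,0,0,3.4],[0,0.2,0,0,3.4],[0,0,0,0,3.4],[0,0,0,0,3.4]]'; python3 -m inch '[[0,0.1,0,0,3.4],[0,0,0,0,3.4],[0,0,0,0,3.4]]'; python3 -m inch '[[0,0.1,0,0,3.4],[0,0,0,0,3.4],[0,0,0,0,3.4]]'; python3 -m inch '[[0,0.1,0,0,3.4],[0,0,0,0,3.4],[0,0,0,0,3.4]]'
```

```text
time: 30.25
eef_pos: [0.4799, -0.38, 0.0373]
tcp_rot: [0.001, -0.001, 0.707, -0.707]
force: [0.7, 0.4, -0.4]
gripper_width: 0.467
time: 30.55
eef_pos: [0.4799, -0.3799, 0.0363]
tcp_rot: [0.001, -0.001, 0.707, -0.707]
force: [0.5, 0.3, -0.1]
gripper_width: 0.463
time: 30.85
eef_pos: [0.48, -0.3799, 0.036]
tcp_rot: [-0.001, 0.001, -0.707, 0.707]
force: [-1.7, 2.4, 4.5]
gripper_width: 0.459
time: 31.15
eef_pos: [0.48, -0.3799, 0.036]
tcp_rot: [-0.001, 0.001, -0.707, 0.707]
force: [-3.4, 4.6, 14.2]
gripper_width: 0.461
```

```bash
python3 -m inch '[[0,-0.1,0,0,4.2],[0,0,0,0,4.6],[0,0,0,0,5],[0,0,0,0,5.4],[0,0,0,0,5.4]]'; python3 -m inch '[[0,-1,0,0,5.4],[0,-3,0,0,5.4],[0,-3,0,0,5.4],[0,-2.4,0,0,5],[0,0,0,0,4],[0,0,0,0,4]]'; python3 -m inch '[[0,0,0,-8.39,3.8],[0,0,0,-8.39,3.8],[0,0,0,-8.39,3.8],[0,0,0,-8.39,3.8],[0,0,0,-8.39,3.8],[0,0,0,-8.39,3.8],[0,0,0,-8.39,3.8],[0,0,0,-8.39,3.8],[0,0,0,-8.39,3.8],[0,0,0,-8.39,3.8]]'; python3 -m inch '[[0,0,0,0,3.8],[0,0,0,0,3.8]]'; python3 st.py .635 -.199 .12
```

```text
time: 31.65
eef_pos: [0.4799, -0.3799, 0.0351]
tcp_rot: [0.001, -0.001, 0.707, -0.707]
force: [-0.9, 0.3, 0.2]
gripper_width: 0.63
time: 32.25
eef_pos: [0.4802, -0.38, 0.1305]
tcp_rot: [-0.001, -0.0, -0.707, 0.707]
force: [-0.4, 0.1, -0.8]
gripper_width: 0.468
time: 33.25
eef_pos: [0.4792, -0.3796, 0.1281]
tcp_rot: [0.474, -0.475, 0.525, -0.523]
force: [-0.5, 1.0, -0.3]
gripper_width: 0.442
time: 33.45
eef_pos: [0.4795, -0.3797, 0.1286]
tcp_rot: [0.472, -0.472, 0.527, -0.526]
force: [0.9, -0.3, 0.3]
gripper_width: 0.446
t 33.45 p [ 0.4795 -0.3797  0.1286] yaw -96.25 down [-0.001  0.001 -1.   ] F [ 0.9 -0.3  0.3] w 38.1 j [-0.35  0.37 -0.29 -0.   -0.91  1.81]
shift cm [-19.66   0.85  13.49]
```

```bash
python3 - <<'E'
from h import *
f=load('scene0')
# chisel ends from scene c3 crop (3.3, 230,150)
for x,y in [(36,158),(154,112),(84,138)]: print(P(f,x,y,.008,3.3,230,150).round(4))
E
```

```text
[ 0.6818 -0.2032  0.008 ]
[ 0.5749 -0.1873  0.008 ]
[ 0.6381 -0.198   0.008 ]
```

```bash
python3 -m inch '[[-1.5,0,1,0,3.8],[-2.5,0,1.8,0,3.8],[-2.8,0,1.9,0,3.8],[-2.8,0,1.9,0,3.8],[-2.8,0,1.9,0,3.8],[-2.8,0,1.9,0,3.8],[-2.5,0,1.7,0,3.8],[-1.5,0,1,0,3.8],[-0.46,0,0.39,0,3.8],[0,0,0,0,3.8]]';python3 -m inch '[[0,2,0,0,3.8],[0,3,0,0,3.8],[0,2.5,0,0,3.8],[0,0.8,0,0,3.8],[0,0,0,0,3.8],[0,0,0,0,3.8]]';python3 - <<'E'
from h import *
f=grab('scene','s5')['img']; g=grab('top','t5')['img']
a=cv2.resize(f[100:230,200:340],None,fx=3,fy=3,interpolation=cv2.INTER_CUBIC)
b=cv2.resize(g[100:260,330:470],None,fx=2.6,fy=2.6,interpolation=cv2.INTER_CUBIC)
m=np.zeros((420,790,3),np.uint8); m[:a.shape[0],:a.shape[1]]=a; m[:b.shape[0],425:425+b.shape[1]]=b
cv2.imwrite('pics/m5.png',m)
E
python3 st.py .635 -.1985 .027
```

```text
time: 34.45
eef_pos: [0.6348, -0.1978, 0.129]
tcp_rot: [0.473, -0.473, 0.526, -0.525]
force: [-0.6, 0.3, 0.2]
gripper_width: 0.445
time: 35.05
eef_pos: [0.635, -0.1991, 0.0474]
tcp_rot: [-0.473, 0.473, -0.525, 0.526]
force: [-0.5, -0.1, 0.5]
gripper_width: 0.444
t 35.15 p [ 0.6355 -0.1988  0.0479] yaw -96.01 down [ 0.002 -0.    -1.   ] F [-0.2  0.2 -0.2] w 38.1 j [-0.01  0.53 -0.24  0.   -0.8   1.48]
shift cm [-0.03  2.09 -0.06]
```

View pics/m5.png

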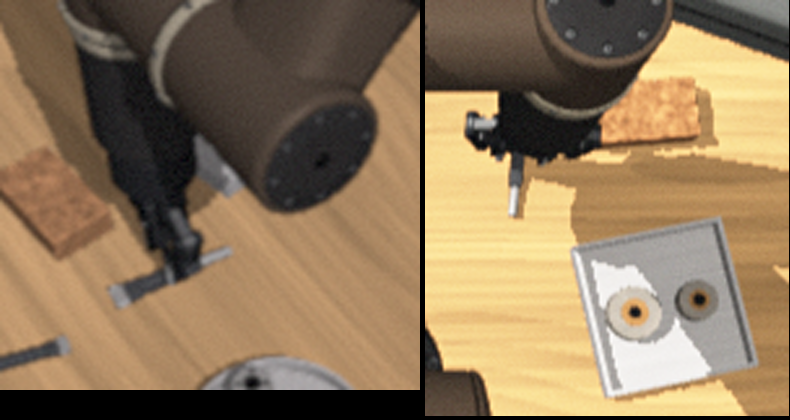

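Both wheels lie flat side by side in the square tray (crop 635,312 and 698,300), and the fingers straddle the chisel bar. I'll go down gently and close.

```bash
python3 -m inch '[[0,1,0,0,3.8],[0,0.6,0,0,3.2],[0,0,0,0,2.6],[0,0,0,0,2.6],[0,0,0,0,2.6]]'; python3 -m inch '[[0,0.15,0,0,2.6],[0,0.15,0,0,2.6],[0,0,0,0,2.6],[0,0,0,0,2.6]]'; python3 -m inch '[[0,0,0,0,1.8],[0,0,0,0,0.8],[0,0,0,0,0.8],[0,0,0,0,0.8],[0,0,0,0,0.8],[0,0,0,0,0.8]]'; python3 st.py
```

```text
time: 35.65
eef_pos: [0.6348, -0.1985, 0.0304]
tcp_rot: [-0.473, 0.473, -0.525, 0.525]
force: [-0.1, 0.4, 0.1]
gripper_width: 0.307
time: 36.05
eef_pos: [0.6346, -0.1985, 0.0273]
tcp_rot: [0.473, -0.473, 0.525, -0.525]
force: [-0.0, -0.5, -0.3]
gripper_width: 0.301
time: 36.65
eef_pos: [0.6347, -0.1985, 0.0276]
tcp_rot: [-0.473, 0.473, -0.525, 0.526]
force: [-0.9, 0.5, 4.9]
gripper_width: 0.142
t 36.65 p [ 0.6347 -0.1985  0.0276] yaw -95.99 down [ 0. -0. -1.] F [-0.9  0.5  4.9] w 12.2 j [-0.01  0.55 -0.25  0.   -0.76  1.48]
```

```bash
python3 -m inch '[[0,-1,0,0,0.8],[0,-2.5,0,0,0.8],[0,-3,0,0,0.8],[0,-2.5,0,0,0.8],[0,-1,0,0,0.8],[0,0,0,0,0.8]]'; python3 -m inch '[[0,0,0,8.4,0.8],[0,0,0,8.4,0.8],[0,0,0,8.4,0.8],[0,0,0,8.4,0.8],[0,0,0,8.4,0.8],[0,0,0,8.4,0.8],[0,0,0,8.4,0.8],[0,0,0,8.4,0.8],[0,0,0,8.4,0.8],[0,0,0,8.4,0.8]]'; python3 -m inch '[[0,0,0,0,0.8],[0,0,0,0,0.8]]'; python3 st.py .4705 .366 .125
```

```text
time: 37.25
eef_pos: [0.6353, -0.1985, 0.129]
tcp_rot: [-0.474, 0.472, -0.525, 0.526]
force: [0.2, -0.2, -1.7]
gripper_width: 0.137
time: 38.25
eef_pos: [0.6335, -0.1983, 0.1251]
tcp_rot: [-0.003, 0.001, 0.707, -0.707]
force: [0.6, -0.1, -0.4]
gripper_width: 0.14
time: 38.45
eef_pos: [0.6339, -0.1984, 0.1259]
tcp_rot: [0.001, -0.002, 0.707, -0.707]
force: [1.0, 0.2, -1.3]
gripper_width: 0.14
t 38.45 p [ 0.6339 -0.1984  0.1259] yaw -179.76 down [-0.002  0.    -1.   ] F [ 1.   0.2 -1.3] w 12.0 j [-0.01  0.44 -0.17 -0.   -0.96  0.01]
shift cm [ 16.11   0.14 -56.51]
```

```bash
python3 -m inch '[[0.4,0,-1.5,0,0.8],[0.7,0,-2.5,0,0.8],[1,0,-3.5,0,0.8],[1,0,-3.5,0,0.8],[1,0,-3.5,0,0.8],[1,0,-3.5,0,0.8],[1,0,-3.5,0,0.8],[1,0,-3.5,0,0.8],[1,0,-3.5,0,0.8],[1,0,-3.5,0,0.8]]'; python3 -m inch '[[1,0,-3.5,0,0.8],[1,0,-3.5,0,0.8],[1,0,-3.5,0,0.8],[1,0,-3.5,0,0.8],[1,0,-3.5,0,0.8],[0.9,0,-3,0,0.8],[0.7,0,-2.2,0,0.8],[0.4,0,-1.3,0,0.8],[0.1,0,-0.5,0,0.8],[0,0,0,0,0.8]]'; python3 -m inch '[[0,0,0,0,0.8],[0,0,0,0,0.8]]'; python3 st.py .4705 .366 .04
```

```text
time: 39.45
eef_pos: [0.5424, 0.1233, 0.1273]
tcp_rot: [0.001, -0.001, 0.707, -0.707]
force: [0.6, -0.0, -0.9]
gripper_width: 0.142
time: 40.45
eef_pos: [0.4723, 0.3665, 0.1271]
tcp_rot: [-0.0, 0.001, -0.707, 0.707]
force: [-0.6, 0.9, -0.7]
gripper_width: 0.141
time: 40.65
eef_pos: [0.4728, 0.3655, 0.1273]
tcp_rot: [0.0, -0.0, -0.707, 0.707]
force: [0.2, 0.5, -0.9]
gripper_width: 0.148
t 40.65 p [0.4728 0.3655 0.1273] yaw 179.95 down [-0. -0. -1.] F [ 0.2  0.5 -0.9] w 12.6 j [ 0.98  0.35 -0.33 -0.   -0.9  -0.99]
shift cm [ 0.23  8.73 -0.05]
```

```bash
python3 -m inch '[[0.2,2,0,0,0.8],[0,3,0,0,0.8],[0,2.5,0,0,0.8],[0,1,0,0,0.8],[0,0.3,0,0,0.8],[0,0,0,0,0.8],[0,0,0,0,0.8]]'; python3 -m inch '[[0,0.15,0,0,0.8],[0,0.15,0,0,0.8],[0,0,0,0,0.8],[0,0,0,0,0.8]]'; python3 -m inch '[[0,0.1,0,0,0.8],[0,0,0,0,0.8],[0,0,0,0,0.8]]'; python3 -m inch '[[0,0.1,0,0,0.8],[0,0,0,0,0.8],[0,0,0,0,0.8]]'
```

```text
time: 41.35
eef_pos: [0.4712, 0.3671, 0.0405]
tcp_rot: [0.0, 0.0, 0.708, -0.707]
force: [-0.4, -0.7, -0.2]
gripper_width: 0.137
time: 41.75
eef_pos: [0.4706, 0.3666, 0.0365]
tcp_rot: [0.0, -0.0, 0.707, -0.707]
force: [-0.2, -0.1, -2.0]
gripper_width: 0.136
time: 42.05
eef_pos: [0.4706, 0.3665, 0.0353]
tcp_rot: [-0.0, 0.0, -0.707, 0.707]
force: [-0.2, -0.1, -0.4]
gripper_width: 0.145
time: 42.35
eef_pos: [0.4705, 0.3665, 0.0342]
tcp_rot: [-0.0, 0.0, -0.707, 0.707]
force: [0.0, 0.7, -1.5]
gripper_width: 0.137
```

```bash
python3 -m inch '[[0,0.1,0,0,0.8],[0,0,0,0,0.8],[0,0,0,0,0.8]]'; python3 -m inch '[[0,0.1,0,0,0.8],[0,0,0,0,0.8],[0,0,0,0,0.8]]'; python3 -m inch '[[0,0.1,0,0,0.8],[0,0,0,0,0.8],[0,0,0,0,0.8]]'
```

```text
time: 42.65
eef_pos: [0.4706, 0.3665, 0.0333]
tcp_rot: [-0.0, 0.0, -0.707, 0.707]
force: [-0.1, -0.6, -1.2]
gripper_width: 0.146
time: 42.95
eef_pos: [0.4707, 0.3666, 0.0326]
tcp_rot: [0.0, 0.0, 0.707, -0.707]
force: [-1.7, -0.3, 3.8]
gripper_width: 0.144
time: 43.25
eef_pos: [0.4706, 0.3666, 0.0325]
tcp_rot: [0.0, 0.0, 0.707, -0.707]
force: [-4.4, -3.2, 11.8]
gripper_width: 0.143
```

Contact. I'll release, rise, back away to the left and look.

```bash
python3 -m inch '[[0,0,0,0,1.8],[0,0,0,0,2.4],[0,0,0,0,3],[0,0,0,0,3],[0,-1,0,0,3],[0,-3,0,0,3],[0,-3,0,0,3],[0,-3,0,0,3],[0,-3,0,0,3],[0,0,0,0,3]]'; python3 -m inch '[[0,0,-2,0,3],[1.5,0,-3,0,3],[2,0,-3,0,3],[2,0,-3,0,3],[2,0,-3,0,3],[2,0,-3,0,3],[2,0,-2,0,3],[0,0,0,0,3],[0,0,0,0,3],[0,0,0,0,3]]';python3 - <<'E'
from h import *
f=grab('scene','s6')['img']; g=grab('top','t6')['img']
a=cv2.resize(f[90:360,230:500],None,fx=1.45,fy=1.45,interpolation=cv2.INTER_CUBIC)
b=cv2.resize(g[110:265,100:480],None,fx=2.1,fy=2.1,interpolation=cv2.INTER_CUBIC)
cv2.imwrite('pics/s6c.png',cv2.resize(f[90:360,230:500],None,fx=2.2,fy=2.2,interpolation=cv2.INTER_CUBIC)); cv2.imwrite('pics/t6c.png',b)
E
python3 st.py
```

```text
time: 44.25
eef_pos: [0.4723, 0.3684, 0.1668]
tcp_rot: [0.002, 0.002, 0.709, -0.705]
force: [0.4, 0.4, -0.1]
gripper_width: 0.348
time: 45.25
eef_pos: [0.3556, 0.5561, 0.1608]
tcp_rot: [0.0, 0.0, -0.707, 0.707]
force: [0.5, -1.1, 0.4]
gripper_width: 0.351
t 45.35 p [0.3561 0.5559 0.1612] yaw 179.95 down [-0. -0. -1.] F [ 0.2  0.3 -0.2] w 29.9 j [ 1.3   0.4  -0.15 -0.   -1.02 -1.3 ]
```

View pics/s6c.png

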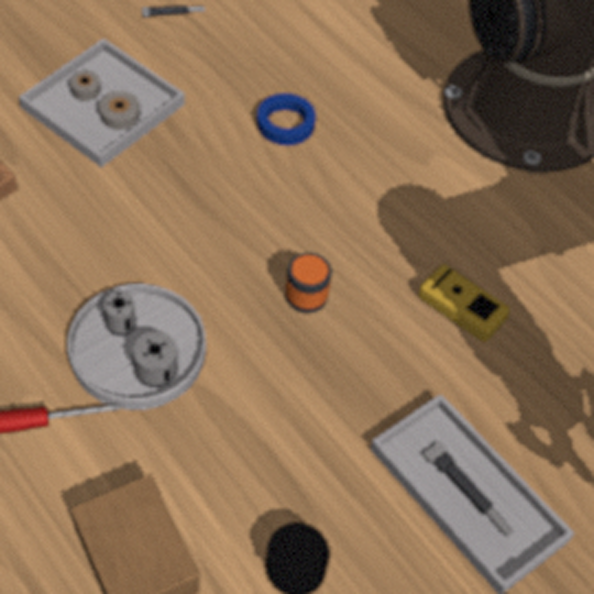

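View pics/t6c.png

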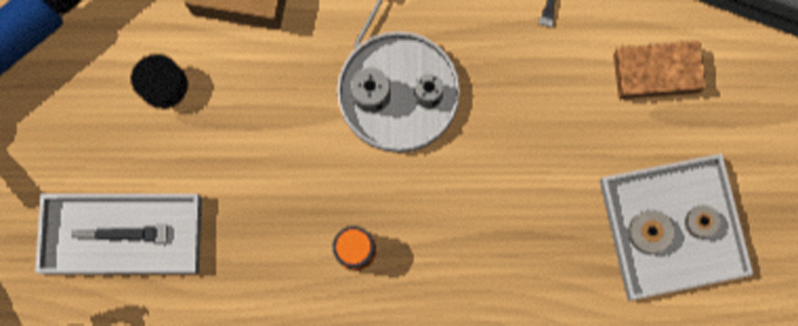

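Everything lies in its tray, and the tin is at about pixel (268.6, 227.6) in the top view, against (268.5, 227.8) at the start. I'm handing in.

```bash
python3 -c "
from station import hand_in
print(hand_in())"
```

```text
the job is handed in; nothing more can be done
None
```

The job is done and handed in at about 45 s of the 120 s allowed. I placed things in the order you asked: the big then the small hole saw, the big then the small grinding wheel, and last the longest chisel bit. Each was lowered in small steps until the force rose on contact with the tray floor, then released, so neither wheel was dropped.

**Last checks, from both cameras:**
- Both saws stand upright in the round tray.
- Both wheels lie flat side by side in the square tray, with a gap of about 19 mm.
- The chisel lies along the middle of the long tray.
- The tin is where it started, to within a fraction of a pixel (under about 1 mm).
- The gripper was clear of everything when I handed in.

The largest wrist force I read, at the ends of moves, was about 19 N. No check failed or disagreed.

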